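# Index the tape-and-label carousel to the label roll and lock it

## Task

The roll carousel is locked with a tape roll at its dispensing gate, and we need to draw labels next. Push the index bolt right out by its thumb plate to free the tray, push the tray round (its upright pegs are there for that) until the label roll, the tall roll with the small hole, stands at the gate, behind the two upright guide rollers, then push the bolt fully home again so that the tray is locked there. Do not touch, lift or topple the rolls, and leave the other things on the table where they are.

Things in the scene. Friction and masses are not known exactly. Their poses are not given: they have to be found in the camera images.
- stand: fixed grey base of the carousel; origin on the turning axis at table height. Front is -x: there stands the gate (two upright white guide rollers and a tear-off blade, 180 to 210 mm from the axis, 114 mm high). Its +y side carries the index bolt in a guide (36 mm wide, 181 to 207 mm from the axis, top 50 mm above the table).
- tray (a joint): angle of the round aluminium tray (340 mm across, rim top 44 mm above the table), rad: about 0 at the start, locked; positive counter-clockwise from above, endless; friction (0.4 N m) keeps it where it is left. Four stations 90 degrees apart, at 0 on the stand's -x, +y, +x, -y axes: each a 15 mm notch in the rim and a nest (5 mm high, centre 85 mm from the axis), floor 42 mm above the table.
- peg_1 (a point): top of one of the tray's four black upright turning pegs: 14 mm thick, 158 mm from the axis, standing from the rim (44 mm above the table) up to 82 mm. They stand midway between the stations: at tray angle 0, at 45, 135, 225 and 315 degrees counter-clockwise from the stand's +x axis; this one at 45.
- peg_2 (a point): top of the peg at 135 degrees
- peg_3 (a point): top of the peg at 225 degrees
- peg_4 (a point): top of the peg at 315 degrees
- bolt (a joint): travel of the index bolt along the stand's +y axis, m: 0 = fully home, its 11 mm round nose 14 mm deep in a notch of the rim (locked); 0.024 = fully drawn outward; the nose is clear of the rim from 0.015. Slides with about 3 N and stays where it is left. It finds its way into a notch that is up to about 4 mm off at the rim.
- thumb_plate (a point): on the bolt's upright steel thumb plate, 44 mm wide (along the stand's x), 6 mm thick (along its y), 32 to 94 mm above the table; the point is mid-width, mid-thickness, 80 mm above the table, 228 mm from the axis when the bolt is home. The space on its inner side, between plate and tray rim, is free above 52 mm when the tray is at a station.
- gate_spot (a point): fixed point of the stand at the gate: where the centre of the underside of the roll at the gate belongs, 85 mm in front of the axis.
- label_roll: the label roll lying on its face in one of the three nests away from the gate: white, 100 mm across, 60 mm high, with a hole of about 40 mm; origin at the centre of its underside. The three tape rolls are 48 mm high with wide holes.
- tape_front: tape roll at the gate at the start, 110 mm across, 48 mm high, origin at the centre of its underside
- tape_wide: tape roll in another nest, 110 mm across, 48 mm high, origin at the centre of its underside
- tape_small: tape roll in another nest, 94 mm across, 48 mm high, origin at the centre of its underside
- screwdriver: bystander: screwdriver lying to the right of the carousel, 26 mm high
- marker: bystander: felt marker lying near the bolt, 133 mm long, 14 mm high
- scissors: bystander: scissors lying at the near left, 206 mm long
- cutter: bystander: cutter lying at the near right, 18 mm high
- cap_tub: bystander: open tub of crown caps at the left, 116 mm across, 68 mm high
- mug: bystander: mug at the left, 101 mm high
- bottle_a: bystander: full bottle standing at the right, 57 mm across, 228 mm high
- bottle_b: bystander: full bottle standing at the right, 57 mm across, 228 mm high

How it is judged:
On the way, in this order (a step that is already met when the one before it is completed fails the run):
1. the index bolt is drawn clear of the tray (value of joint bolt above 0.017 m), for 0.2 s.
2. the label roll stands at the gate, bolt still drawn, tray at rest (horizontal distance between label_roll and gate_spot below 0.016 m and value of joint bolt above 0.013 m and velocity of joint tray between -0.05 and 0.05 rad/s), for 0.2 s.
3. the bolt is home with the label roll at the gate (horizontal distance between label_roll and gate_spot below 0.016 m and value of joint bolt below 0.004 m), for 0.2 s.
At the end, for the whole second after the job is handed in: The label roll's centre is within 16 mm of the gate spot, the bolt is home in the notch (within 4 mm of its end), the tray is at rest, and all four rolls lie flat in their nests (all of step 3 and velocity of joint tray between -0.05 and 0.05 rad/s and linear speed of label_roll below 0.02 m/s and angle between each of label_roll, tape_front, tape_wide, tape_small's own z axis and vertical below 0.1 rad and z of each of label_roll, tape_front, tape_wide, tape_small in the frame of stand below 0.047 m and horizontal distance between each of label_roll, tape_front, tape_wide, tape_small and stand below 0.11 m); the robot touches nothing.
It fails at once if a roll is touched by the robot (over 1.5 N) (contact force between any of the fingers, the arm and label_roll above 1.5 N or contact force between any of the fingers, the arm and tape_front above 1.5 N or contact force between any of the fingers, the arm and tape_wide above 1.5 N or contact force between any of the fingers, the arm and tape_small above 1.5 N).
It fails at once if a roll is lifted (over 12 mm) or tipped (z of any of label_roll, tape_front, tape_wide, tape_small in the frame of stand above 0.054 m or angle between any of label_roll, tape_front, tape_wide, tape_small's own z axis and vertical above 0.35 rad).
It fails at once if another thing on the table is displaced by more than 15 mm (distance of any of screwdriver, marker, scissors, cutter, cap_tub, mug, bottle_a, bottle_b from where it was at the start of the episode above 0.015 m).
It also fails if it takes over 72 s, if anything falls off the work surface, if the arm or the gripper's body presses on something with over 40 N, if the wrist force passes 120 N, or if a joint passes its speed limit or range.

## Robot

A 7-joint arm with a two-finger parallel gripper is mounted at the origin on a cart in front of the work surface, level with it; the furniture and walls round the work are solid. World frame = base frame: x ahead of the robot, y to its left, z up, the work surface at z = 0. Lengths are in m, angles in rad, forces in N, time in s.
With the tool pointing down it reaches from about 0.35 to 0.9 m from the base axis. Payload 8.1 kg.
Tool frame: the origin (TCP) lies at the very end of the fingers, on their centre line; the grasp point (between the pads) lies 19 mm behind it (arm.tcp_to_grasp is the distance from the TCP to the grasp point, in m); z points along the fingers, y is the line along which they close (so a half turn about z gives the same grasp; the last joint's range is limited). The gripper opens to 92 mm and grips with 3 to 60 N. Pads are 19 mm wide; open, the fingers measure 130 mm over their backs; the gripper's body (75 mm by 190 mm) begins 47 mm behind the grasp point.
Start: joints at [1.105, 0.434, 0.025, 1.573, -0.012, 1.134, -0.075], TCP at [0.222, -0.584, 0.227] pointing down, gripper open.
Joint ranges: [-2.62, 2.62], [-0.44, 2.09], [-1.27, 1.32], [0.08, 2.57], [-1.32, 4.46], [0.12, 2], [-2.74, 2.74]. Speed limits (rad/s): [2.22, 2.22, 3.01, 3.01, 3.14, 3.14, 3.14].

## Interface

Orientations are given as a rotation vector (axis times angle).
In Python, from cell import arm gives the robot as it stands.
- The arm moves only by the shell command python3 nudge.py FILE [FORCE], which reads ROWS from the file FILE. ROWS is a JSON list of rows, 1 to 10 of them, each of 5 numbers: dx, dy, dz in shares of the most that a row can go, 1 being 50 mm, then a turn about the tool's z in fractions of the full range, 1 being pi rad, then the opening from 0.0 (shut) to 1.0 (fully open); each row shifts and turns the commanded pose from where the row before left it, along the tool's axes as they then stand; what a row does not reach is not made up. A row lasts 1/10 s, in which the tool goes at most 0.05 m and 0.15 rad, less where a joint would pass 70% of its speed; a pose out of reach is approached as far as the arm can. The fingers move at their own pace and stop on an object; FORCE is the grip in N (left out, the last holds). Time passes only in rows, so rows that do not move let the fingers close. It prints the time, the measured TCP pose, the force, the opening and the grip force at its end. Shift and turn numbers lie between -1 and 1, and a call with a number outside is refused. Input that does not fit is refused with a message, and nothing moves.
- arm.observe(): the state, without advancing time (a new reading comes with each control period).
- arm.get_image(name): name is "scene" or "side" or "wrist"; returns a dict with "image" (384x512x3 uint8, blue, green, red), "fx", "fy", "cx", "cy" (pixels), "distortion" ([k1, k2, p1, p2, k3] as OpenCV has them; the pictures are not rectified), "cam_to_world" (4x4, takes a point from camera to world coordinates); the wrist camera has in their place "mount" (4x4, takes a point from camera to tool coordinates, whose origin is the TCP and whose axes are the flange's). Camera axes: x right, y down, z forward; pixel columns grow to the right and rows downward; lengths in m; the calibration is good to about 2 mm. A picture is of the moment at which its call begins: read the wrist's pose just before it. There is no depth.
- arm.sign_off(): hands the job in; it is judged then, once.
The state is a dict: "clock": time; "joints": joint angles; "dq": joint speeds; "joint_efforts": joint torques, N m; "position": TCP position; "ee_rot": TCP orientation; "force": force on the tool from outside, world axes, zero at the start; "ft_torque": the same for the moment, N m; "width": opening from 0.0 (shut) to 1.0 (fully open); "gripper_force": force on a finger pad.
Only numpy, scipy, OpenCV 4.12 (cv2) and the standard library are available. Lean on these libraries where they do the work, as an engineer would, in place of code of your own. Each camera call takes 0.05 s, during which the arm holds its last target. There are 200 camera calls.

## Working session

There is one attempt and no reset: what is moved stays moved. The work goes in short steps, Python scripts to look and compute and a shell command to move; the robot and the scene stay as the last step left them, time stands still between calls to the robot, and variables do not carry over. Pictures are saved under pics/ and viewed, at most 10 in all, crops included, and the job is handed in when it is done.

```bash
ls; mkdir -p pics; cat > h.py <<'E'
import cv2,numpy as np
from cell import arm
def cast(c,px,z):
    K=np.array([[c['fx'],0,c['cx']],[0,c['fy'],c['cy']],[0,0,1]])
    u=cv2.undistortPoints(np.array(px,float).reshape(-1,1,2),K,np.array(c['distortion'])).reshape(-1,2)
    T=np.array(c['cam_to_world']);d=np.c_[u,np.ones(len(u))]@T[:3,:3].T;o=T[:3,3]
    return o+d*((z-o[2])/d[:,2])[:,None]
def proj(c,P):
    K=np.array([[c['fx'],0,c['cx']],[0,c['fy'],c['cy']],[0,0,1]])
    T=np.linalg.inv(np.array(c['cam_to_world']))
    return cv2.projectPoints(np.array(P,float).reshape(-1,1,3),cv2.Rodrigues(T[:3,:3])[0],T[:3,3],K,np.array(c['distortion']))[0].reshape(-1,2)
E
python3 - <<'E'
from h import *
for n in('scene','side'):
    c=arm.get_image(n);cv2.imwrite(f'pics/{n}0.png',cv2.resize(c['image'],(768,576),interpolation=cv2.INTER_CUBIC))
    print(n,np.round(c['cam_to_world'],3).tolist(),c['fx'])
s=arm.observe();print(s['clock'],s['position'],s['ee_rot'],s['width'])
E
```

```text
cell.py
nudge.py
pics
scene [[-0.531, -0.572, 0.625, -0.362], [-0.847, 0.347, -0.402, 0.556], [0.013, -0.743, -0.669, 0.984], [0.0, 0.0, 0.0, 1.0]] 410.525438878947
side [[0.458, -0.666, 0.589, -0.461], [-0.889, -0.347, 0.299, -0.475], [0.005, -0.66, -0.751, 1.305], [0.0, 0.0, 0.0, 1.0]] 480.88009260173504
0.1 [ 0.22162269 -0.58390218  0.22603811] [-3.08872324e+00 -5.66470953e-01  5.67093025e-04] 1.000351285328207
```

View pics/scene0.png

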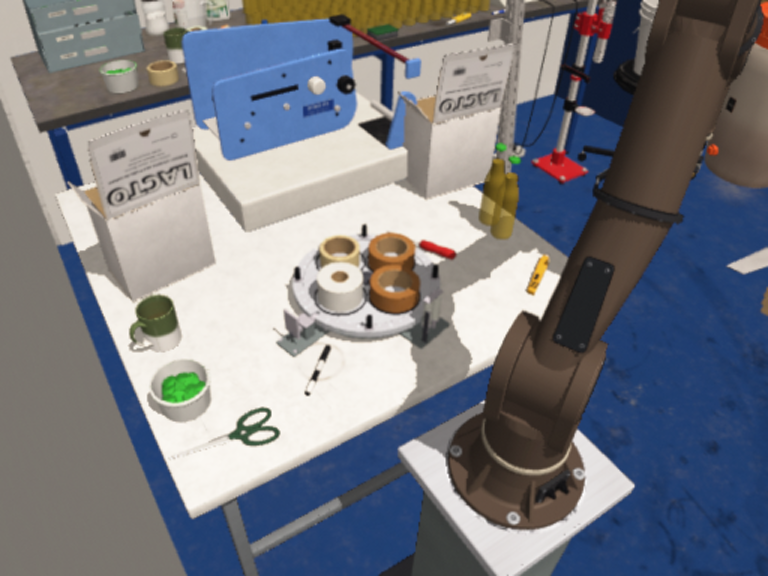

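View pics/side0.png

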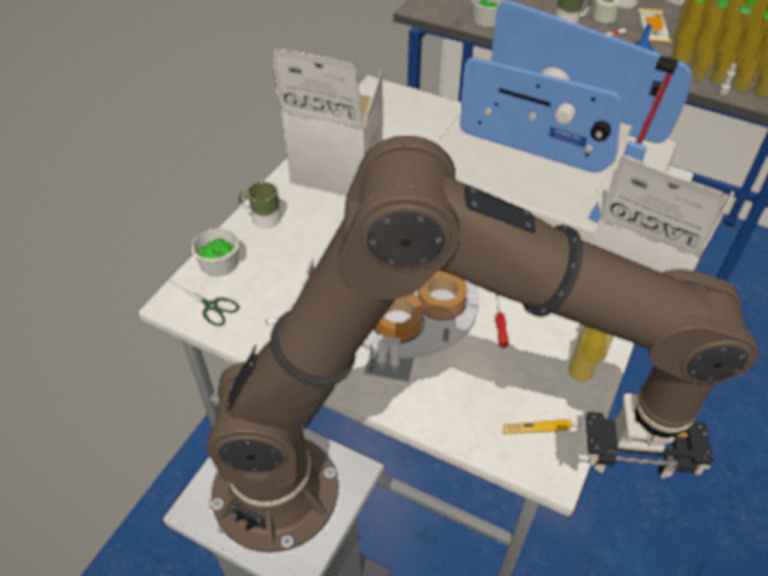

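The scene view shows the label roll at (340,290), at the bolt's station, and the tape at the gate at (395,290). The peg tops are at about (297,268), (364,227), (435,267) and (369,318), and the thumb plate is near (297,320). The side view is mostly hidden by the arm.

```bash
python3 - <<'E'
from h import *
c=arm.get_image('scene');im=c['image'];g=im.max(2)
P=[]
for x,y in[(297,268),(364,227),(435,267),(369,318)]:
    x=int(x/1.5);y=int(y/1.5)
    m=np.zeros_like(g);m[y-9:y+12,x-9:x+10]=g[y-9:y+12,x-9:x+10]<70
    n,l,s,ce=cv2.connectedComponentsWithStats(m);i=1+np.argmax(s[1:,4])
    top=s[i,1];u=s[i,0]+s[i,2]/2-.5
    # top disc: ellipse centre ~ 2 px under top edge
    P.append((u,top+s[i,2]*.35)); print(s[i])
W=cast(c,P,.082);print(np.round(W,3))
C=W[:,:2].mean(0);print('axis',C,np.hypot(*(W[:,:2]-C).T),np.degrees(np.arctan2(*(W[:,:2]-C).T[::-1])))
cv2.imwrite('pics/crop.png',cv2.resize(im[140:250,170:320],(780,572),interpolation=cv2.INTER_CUBIC))
E
```

```text
[197 179   3   7  18]
[242 151   2   7  13]
[288 177   4   9  32]
[244 210   4   9  25]
[[ 0.601  0.126  0.082]
 [ 0.658 -0.085  0.082]
 [ 0.448 -0.143  0.082]
 [ 0.392  0.069  0.082]]
axis [ 0.52473072 -0.00836992] [0.15444743 0.15397466 0.15466791 0.1532907 ] [  60.47838572  -30.02880343 -119.77577512  149.88708726]
```

View pics/crop.png

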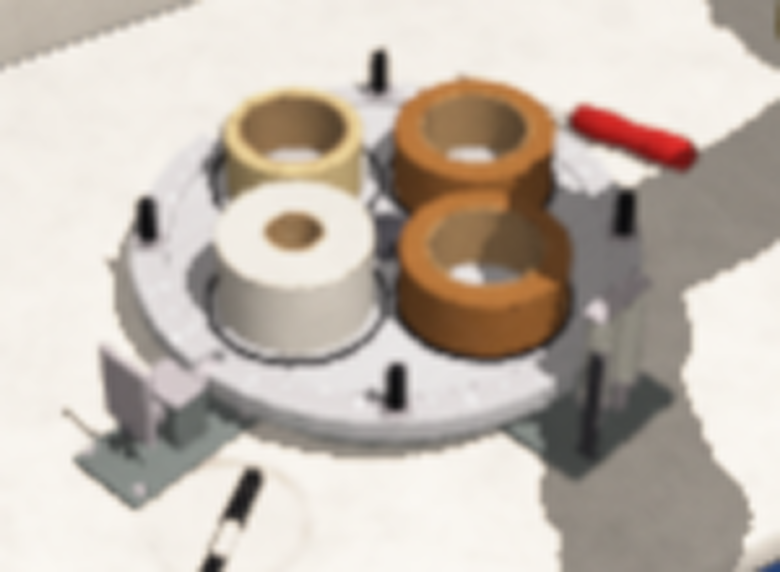

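The peg fit puts the axis at (0.525,-0.008). The pegs are at 60, 150, -120 and -30 degrees, so the stand's yaw is 15 degrees. The crop shows the label roll at the +y (bolt) station, so the tray must turn +90 degrees. I'll push the bolt, then peg_1, with shut fingers.

Careful with the scale: shifts go in shares of 50 mm and turns go in shares of pi rad. That gives: -0.04 m is -0.8, -0.031 m is -0.62.

```bash
cat >> h.py <<'E'
from scipy.spatial.transform import Rotation as R
AX=np.array([.525,-.008]);YAW=15.1
def st():
    s=arm.observe();p=np.array(s['position']);M=R.from_rotvec(s['ee_rot']).as_matrix()
    d=p[:2]-AX;a=np.degrees(np.arctan2(M[1,0],M[0,0]))
    e=np.radians(YAW);q=[d@[np.cos(e),np.sin(e)],d@[-np.sin(e),np.cos(e)]]
    print('t %.2f'%s['clock'],'pos',p.round(4),'xang %.1f'%a,'stand xy',np.round(q,4),'r %.4f phi %.1f'%(np.hypot(*d),np.degrees(np.arctan2(d[1],d[0]))-YAW),'F',np.round(s['force'],1),'w %.2f'%s['width'])
    return p,M,a
def need(sx,sy,z,ang):
    # goal in stand frame, x angle relative to stand
    p,M,a=st();e=np.radians(YAW)
    g=np.r_[AX+[np.cos(e)*sx-np.sin(e)*sy,np.sin(e)*sx+np.cos(e)*sy],z]
    print('tool delta now',(M.T@(g-p)).round(4),'turn',round(np.radians(a-ang-YAW),3))
E
echo '[[0, 0, -0.8, 0, 0], [0, 0, -0.8, 0, 0], [0.5, -0.62, 0, 0, 0], [0.5, -0.62, 0, 0, 0], [0.5, -0.62, 0, 0, 0], [0.5, -0.62, 0, 0, 0], [0.5, -0.62, 0, 0, 0], [0.5, -0.62, 0, 0, 0], [0.5, -0.62, 0, 0, 0], [0.5, -0.62, 0, 0, 0]]' > rows.txt && python3 nudge.py rows.txt
python3 -c "
from h import *
need(0,.195,.30,90)"
```

```text
clock: 1.15
position: [0.3208, -0.2798, 0.3067]
ee_rot: [3.09, 0.567, -0.0]
force: [1.3, 0.7, -0.1]
width: 0.175
gripper_force: 0.0
t 1.15 pos [ 0.3208 -0.2798  0.3067] xang 20.8 stand xy [-0.2679 -0.2093] r 0.3400 phi -142.0 F [ 1.3  0.7 -0.1] w 0.18
tool delta now [ 0.3066 -0.3758  0.0066] turn -1.472
```

To row units: -0.038 m is -0.76, 0.03 m is 0.6.

```bash

echo '[[0.6, -0.76, 0, 0, 0], [0.6, -0.76, 0, 0, 0], [0.6, -0.76, 0, 0, 0], [0.6, -0.76, 0, 0, 0], [0.6, -0.76, 0, 0, 0], [0.6, -0.76, 0, 0, 0], [0.6, -0.76, 0, 0, 0], [0.6, -0.76, 0, 0, 0], [0.6, -0.76, 0, 0, 0], [0.6, -0.76, 0, 0, 0]]' > rows.txt && python3 nudge.py rows.txt
echo '[[0, 0, 0, -0.0468, 0], [0, 0, 0, -0.0468, 0], [0, 0, 0, -0.0468, 0], [0, 0, 0, -0.0468, 0], [0, 0, 0, -0.0468, 0], [0, 0, 0, -0.0468, 0], [0, 0, 0, -0.0468, 0], [0, 0, 0, -0.0468, 0], [0, 0, 0, -0.0468, 0], [0, 0, 0, -0.0468, 0]]' > rows.txt && python3 nudge.py rows.txt
python3 - <<'E'
from h import *
need(0,.195,.30,90)
s=arm.observe();M=R.from_rotvec(s['ee_rot']).as_matrix()
c=arm.get_image('wrist');T=np.eye(4);T[:3,:3]=M;T[:3,3]=s['position'];c['cam_to_world']=T@np.array(c['mount'])
print(c['cam_to_world'].round(3))
cv2.imwrite('pics/w1.png',cv2.resize(c['image'],(768,576)))
np.save('pics/w1.npy',c['cam_to_world'])
e=np.radians(YAW)
def S(x,y,z):return [AX[0]+np.cos(e)*x-np.sin(e)*y,AX[1]+np.sin(e)*x+np.cos(e)*y,z]
print((proj(c,[S(0,.228,.094),S(-.022,.228,.094),S(.022,.228,.094),S(.1117,.1117,.082),S(-.1117,.1117,.082)])*1.5).round())
E
```

```text
clock: 2.15
position: [0.4667, 0.1819, 0.3066]
ee_rot: [3.09, 0.566, 0.0]
force: [1.7, -0.3, 2.0]
width: 0.006
gripper_force: 0.0
clock: 3.15
position: [0.4663, 0.18, 0.3065]
ee_rot: [-1.905, -2.498, 0.001]
force: [-0.1, 0.5, 0.0]
width: 0.004
gripper_force: 0.0
t 3.15 pos [0.4663 0.18   0.3065] xang 105.3 stand xy [-0.0077  0.1968] r 0.1970 phi 92.2 F [-0.1  0.5  0. ] w 0.00
tool delta now [-0.0018  0.0077  0.0065] turn 0.004
[[ 0.964  0.254  0.074  0.447]
 [ 0.265 -0.925 -0.272  0.255]
 [-0.001  0.282 -0.959  0.465]
 [ 0.     0.     0.     1.   ]]
[[392. 221.]
 [366. 221.]
 [418. 221.]
 [508. 343.]
 [273. 342.]]
```

View pics/w1.png

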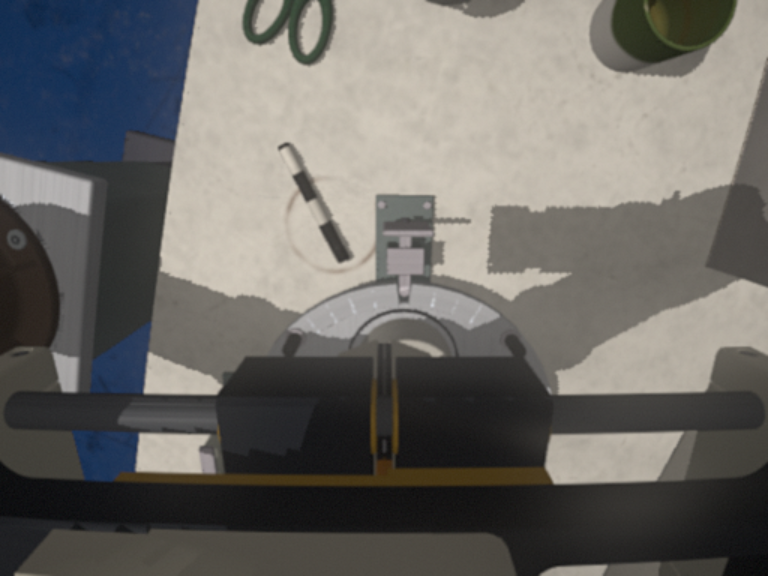

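The wrist picture shows the thumb plate's top edge at about (408,233), the bolt nose at (404,290), and peg tops at about (287,349) and (521,350). Everything sits about 13 mm from my prediction, so I'll recompute the axis from hand-read points in both views.

```bash
python3 - <<'E'
from h import *
c=arm.get_image('scene')
P=np.array([(378,58),(147,206),(625,198),(397,371)])/5.2+[170,140]
W=cast(c,P-.4,.082)[:,:2];C=W.mean(0);d=W-C
print('scene axis',C,np.hypot(*d.T),np.degrees(np.arctan2(d[:,1],d[:,0])))
print('scene plate',cast(c,np.array([[126,360]])/5.2+[169.6,139.6],.094))
w=arm.get_image('wrist');w['cam_to_world']=np.load('pics/w1.npy')
a=cast(w,np.array([(408,233),(383,233),(432,233)])/1.5-.2,.094);b=cast(w,np.array([(287,349),(521,350)])/1.5-.2,.082)
print('wrist plate',a[:,:2],'pegs',b[:,:2]); print(np.linalg.norm(a[1]-a[2]),np.linalg.norm(b[0]-b[1]))
v=(b[0]-b[1])[:2];v/=np.linalg.norm(v);ang=np.degrees(np.arctan2(v[1],v[0]))-180
n=np.array([v[1],-v[0]]);n=n if n[1]>0 else -n
print('yaw',ang,'axis from pegs',b[:,:2].mean(0)-n*.1117,'from plate',a[0,:2]-n*.228)
E
```

```text
scene axis [ 0.52794411 -0.01070533] [0.15580947 0.15551367 0.15569178 0.15529398] [ -29.66240197   60.3387008  -119.8510406   150.27219558]
scene plate [[0.47399025 0.20474977 0.094     ]]
wrist plate [[0.48110277 0.20634938]
 [0.4605679  0.20069438]
 [0.50083077 0.21180209]] pegs [[0.40196062 0.06792424]
 [0.61796099 0.12608501]]
0.04176696466286274 0.22369362441529658
yaw -344.92982497034683 axis from pegs [ 0.53900302 -0.0108538 ] from plate [ 0.5403832  -0.01380927]
```

```bash
sed -i 's/AX=np.array(\[.525,-.008\]);YAW=15.1/AX=np.array([.538,-.012]);YAW=15.1/' h.py
python3 -c "
from h import *
need(0,.200,.06,90)"
```

```text
t 3.30 pos [0.4664 0.18   0.3065] xang 104.8 stand xy [-0.0191  0.204 ] r 0.2049 phi 95.4 F [ 0.3  0.  -0.7] w 0.01
tool delta now [-0.0039  0.0193  0.2465] turn -0.005
```

To row units: 0.04 m is 0.8, 0.018 m is 0.36.

```bash

echo '[[-0.08, 0.36, 0, 0, 0], [0, 0, 0.8, 0, 0], [0, 0, 0.8, 0, 0], [0, 0, 0.8, 0, 0], [0, 0, 0.8, 0, 0], [0, 0, 0.8, 0, 0], [0, 0, 0.6, 0, 0], [0, 0, 0.2, 0, 0], [0, 0, 0.06, 0, 0], [0, 0, 0, 0, 0]]' > rows.txt && python3 nudge.py rows.txt
python3 - <<'E'
from h import *
st()
c=arm.get_image('wrist');s=arm.get_image('scene')
a=cv2.resize(s['image'][120:260,150:340],(760,560),interpolation=cv2.INTER_CUBIC)
cv2.imwrite('pics/s2.png',a)
E
```

```text
clock: 4.3
position: [0.4854, 0.1815, 0.0646]
ee_rot: [1.914, 2.491, 0.001]
force: [-0.2, 1.0, -0.4]
width: 0.001
gripper_force: 0.0
t 4.30 pos [0.4854 0.1815 0.0646] xang 104.9 stand xy [-0.0004  0.2005] r 0.2005 phi 90.1 F [-0.2  1.  -0.4] w 0.00
```

View pics/s2.png

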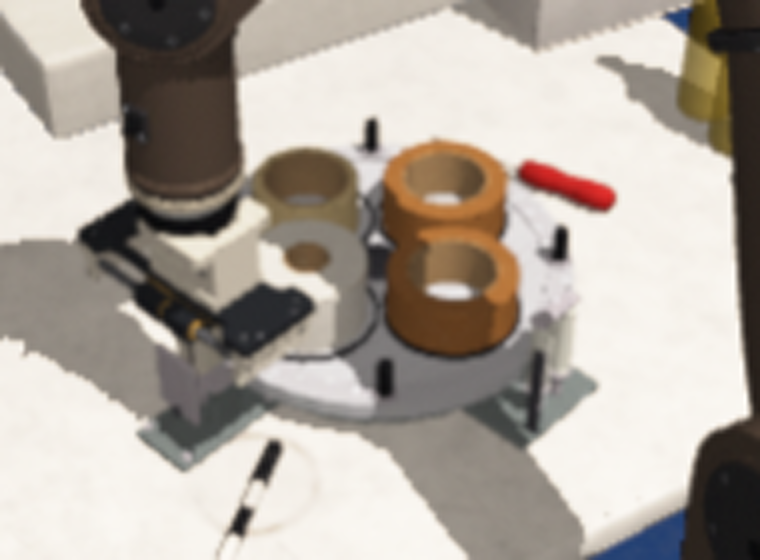

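The fingers sit just behind the thumb plate (plate at about (180,380)) and are clear of the rolls. Pushing outward now.

To row units: 0.004 m is 0.08, 0.003 m is 0.06.

```bash

echo '[[0.08, 0, 0, 0, 0], [0.08, 0, 0, 0, 0], [0.08, 0, 0, 0, 0], [0.06, 0, 0, 0, 0], [0.06, 0, 0, 0, 0], [0, 0, 0, 0, 0]]' > rows.txt && python3 nudge.py rows.txt
echo '[[0.06, 0, 0, 0, 0], [0.06, 0, 0, 0, 0], [0.06, 0, 0, 0, 0], [0, 0, 0, 0, 0]]' > rows.txt && python3 nudge.py rows.txt
echo '[[0.06, 0, 0, 0, 0], [0.06, 0, 0, 0, 0], [0.04, 0, 0, 0, 0], [0, 0, 0, 0, 0]]' > rows.txt && python3 nudge.py rows.txt
python3 -c "
from h import *
st()"
```

```text
clock: 5.0
position: [0.4803, 0.1989, 0.0638]
ee_rot: [1.912, 2.493, 0.001]
force: [1.2, -1.5, 0.5]
width: 0.006
gripper_force: 0.4
clock: 5.4
position: [0.4776, 0.2078, 0.0637]
ee_rot: [-1.911, -2.493, -0.0]
force: [1.5, -1.2, -0.2]
width: 0.008
gripper_force: 0.4
clock: 5.8
position: [0.4759, 0.2141, 0.0636]
ee_rot: [1.912, 2.491, -0.002]
force: [2.0, -6.1, 1.4]
width: 0.005
gripper_force: 2.8
t 5.80 pos [0.4759 0.2141 0.0636] xang 105.0 stand xy [-0.0011  0.2344] r 0.2344 phi 90.3 F [ 2.  -6.1  1.4] w 0.01
```

To row units: 0.002 m is 0.04.

```bash

for i in 1; do echo '[[0.04, 0, 0, 0, 0], [0.04, 0, 0, 0, 0], [0, 0, 0, 0, 0]]' > rows.txt && python3 nudge.py rows.txt | egrep 'pos|^force'; done
echo '[[0.04, 0, 0, 0, 0], [0, 0, 0, 0, 0]]' > rows.txt && python3 nudge.py rows.txt | egrep 'pos|^force'
echo '[[0.04, 0, 0, 0, 0], [0, 0, 0, 0, 0]]' > rows.txt && python3 nudge.py rows.txt | egrep 'pos|^force'
python3 -c "
from h import *
st()"
```

```text
position: [0.4758, 0.2141, 0.0635]
force: [4.8, -16.8, 8.8]
position: [0.4758, 0.2141, 0.0634]
force: [4.9, -22.5, 11.1]
position: [0.4758, 0.2141, 0.0634]
force: [6.9, -27.9, 16.0]
t 6.50 pos [0.4758 0.2141 0.0634] xang 104.7 stand xy [-0.0012  0.2345] r 0.2345 phi 90.3 F [  6.9 -27.9  16. ] w 0.00
```

The bolt hit its end stop, with the force rising to 28 N and no further motion, so it is fully drawn. Next I back off and go to peg_1's clockwise side.

To row units: -0.04 m is -0.8, -0.018 m is -0.36, 0.15 rad / 3.1416 = 0.0477.

```bash
sed -i 's/AX=np.array(\[.538,-.012\])/AX=np.array([.539,-.014])/' h.py
echo '[[-0.36, 0, 0, 0, 0], [-0.08, 0, 0, 0, 0], [0, 0, -0.8, 0, 0], [0, 0, -0.8, 0, 0], [0, 0, 0, 0.0477, 0], [0, 0, 0, 0.0477, 0], [0, 0, 0, 0.0477, 0], [0, 0, 0, 0.0477, 0], [0, 0, 0, 0.0477, 0], [0, 0, 0, 0.0477, 0]]' > rows.txt && python3 nudge.py rows.txt | tail -6
echo '[[0, 0, 0, 0.0468, 0], [0, 0, 0, 0, 0]]' > rows.txt && python3 nudge.py rows.txt >/dev/null
python3 - <<'E'
from h import *
need(.160*np.cos(np.pi/6),.160*np.sin(np.pi/6),.15,30)
c=arm.get_image('scene')
cv2.imwrite('pics/s3.png',cv2.resize(c['image'][120:260,150:340],(760,560),interpolation=cv2.INTER_CUBIC))
E
```

```text
clock: 7.5
position: [0.4787, 0.2029, 0.1437]
ee_rot: [-2.808, -1.406, -0.0]
force: [1.0, 0.1, -0.7]
width: 0.002
gripper_force: 0.0
t 7.70 pos [0.4788 0.2029 0.1438] xang 45.0 stand xy [-0.0017  0.2251] r 0.2251 phi 90.4 F [-0.2  0.1  1.7] w 0.01
tool delta now [ 0.0493  0.1956 -0.0063] turn -0.002
```

View pics/s3.png

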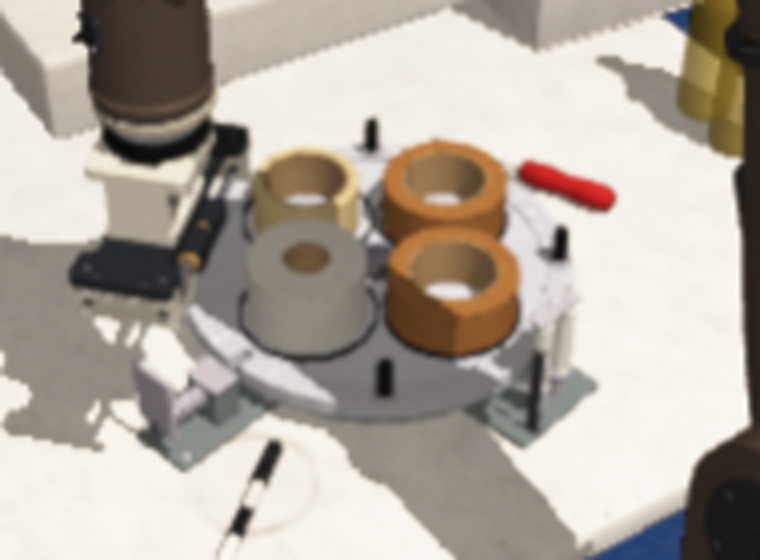

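The plate has moved outward and the nose is clear of the rim at about (215,380). Moving over and down behind peg_1.

To row units: 0.039 m is 0.78, 0.01 m is 0.2.

```bash

echo '[[0.2, 0.78, 0, 0, 0], [0.2, 0.78, 0, 0, 0], [0.2, 0.78, 0, 0, 0], [0.2, 0.78, 0, 0, 0], [0.2, 0.78, 0, 0, 0], [0, 0, 0, 0, 0], [0, 0, 0.6, 0, 0], [0, 0, 0.6, 0, 0], [0, 0, 0.4, 0, 0], [0, 0, 0, 0, 0]]' > rows.txt && python3 nudge.py rows.txt | tail -6
python3 - <<'E'
from h import *
need(.160*np.cos(np.pi/6),.160*np.sin(np.pi/6),.062,30)
c=arm.get_image('scene')
cv2.imwrite('pics/s4.png',cv2.resize(c['image'][100:260,150:340],(713,600),interpolation=cv2.INTER_CUBIC))
E
```

```text
clock: 8.75
position: [0.6501, 0.0989, 0.0604]
ee_rot: [-2.898, -1.208, 0.009]
force: [0.1, -0.3, 0.6]
width: 0.003
gripper_force: 0.0
t 8.75 pos [0.6501 0.0989 0.0604] xang 45.3 stand xy [0.1367 0.0801] r 0.1584 phi 30.4 F [ 0.1 -0.3  0.6] w 0.00
tool delta now [ 0.0016  0.001  -0.0016] turn 0.003
```

View pics/s4.png

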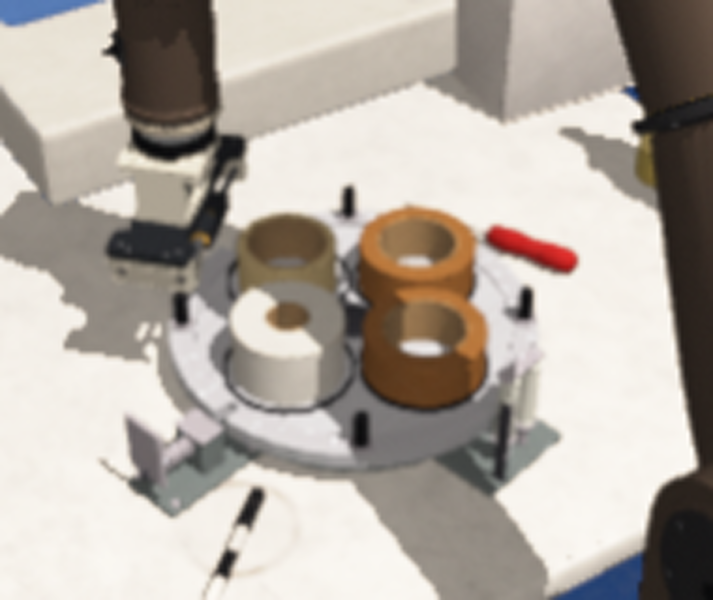

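The shut fingers stand at the tray rim just clockwise of peg_1 (180,305), clear of the rolls. Now pushing round the arc.

To row units: -0.0128 m is -0.256, -0.0005 m is -0.01, -0.08 rad / 3.1416 = -0.0255.

```bash

echo '[[-0.01, -0.256, 0, -0.0255, 0], [-0.01, -0.256, 0, -0.0255, 0], [-0.01, -0.256, 0, -0.0255, 0], [-0.01, -0.256, 0, -0.0255, 0], [-0.01, -0.256, 0, -0.0255, 0], [-0.01, -0.256, 0, -0.0255, 0], [-0.01, -0.256, 0, -0.0255, 0]]' > rows.txt && python3 nudge.py rows.txt | tail -6
python3 -c "
from h import *
st()"
```

```text
clock: 9.5
position: [0.5767, 0.1425, 0.0659]
ee_rot: [2.45, 1.963, 0.006]
force: [2.7, -0.7, -0.4]
width: 0.005
gripper_force: 1.2
t 9.50 pos [0.5767 0.1425 0.0659] xang 77.4 stand xy [0.0772 0.1413] r 0.1610 phi 61.3 F [ 2.7 -0.7 -0.4] w 0.01
```

To row units: -0.0128 m is -0.256, 0.001 m is 0.02, -0.08 rad / 3.1416 = -0.0255.

```bash

echo '[[-0.012, -0.256, 0.02, -0.0255, 0], [-0.012, -0.256, 0.02, -0.0255, 0], [-0.012, -0.256, 0.02, -0.0255, 0], [-0.012, -0.256, 0, -0.0255, 0], [-0.012, -0.256, 0, -0.0255, 0], [-0.012, -0.256, 0, -0.0255, 0], [-0.012, -0.256, 0, -0.0255, 0]]' > rows.txt && python3 nudge.py rows.txt | tail -6
python3 -c "
from h import *
st()"
```

```text
clock: 10.2
position: [0.4885, 0.1382, 0.0631]
ee_rot: [1.811, 2.564, 0.008]
force: [2.4, 2.3, 0.9]
width: 0.002
gripper_force: 1.4
t 10.20 pos [0.4885 0.1382 0.0631] xang 109.5 stand xy [-0.0091  0.1601] r 0.1604 phi 93.2 F [2.4 2.3 0.9] w 0.00
```

To row units: -0.0128 m is -0.256, -0.0096 m is -0.192, -0.08 rad / 3.1416 = -0.0255.

```bash

echo '[[-0.012, -0.256, 0, -0.0255, 0], [-0.012, -0.256, 0, -0.0255, 0], [-0.012, -0.256, 0, -0.0255, 0], [-0.01, -0.192, 0, -0.0191, 0], [-0.01, -0.192, 0, -0.0191, 0], [0, 0, 0, 0, 0], [0, 0, 0, 0, 0]]' > rows.txt && python3 nudge.py rows.txt | tail -6
python3 - <<'E'
from h import *
st()
c=arm.get_image('scene');cv2.imwrite('pics/s5full.png',c['image'])
cv2.imwrite('pics/s5.png',cv2.resize(c['image'][120:260,150:340],(760,560),interpolation=cv2.INTER_CUBIC))
E
```

```text
clock: 10.9
position: [0.4383, 0.1077, 0.0617]
ee_rot: [1.333, 2.843, 0.001]
force: [0.4, -0.0, 0.9]
width: 0.003
gripper_force: 0.0
t 10.90 pos [0.4383 0.1077 0.0617] xang 129.8 stand xy [-0.0656  0.1437] r 0.1580 phi 114.5 F [ 0.4 -0.   0.9] w 0.00
```

View pics/s5.png

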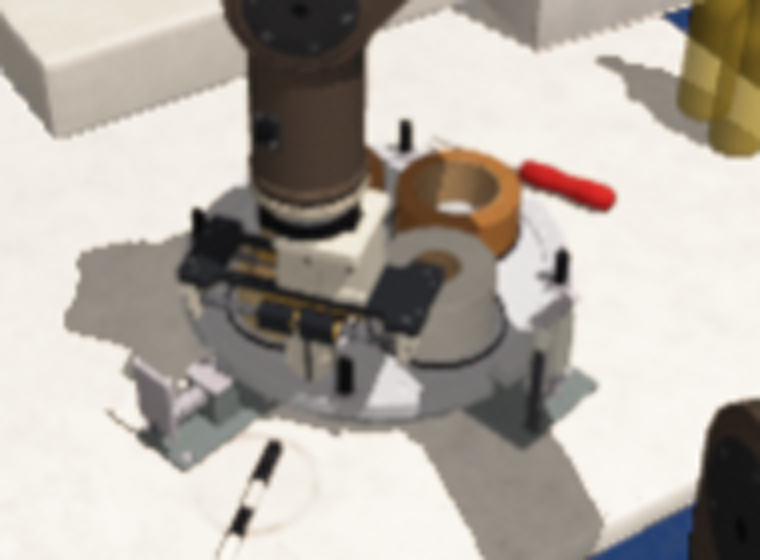

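Peg_1 is now at (345,362) in this crop, and the other pegs are at (405,125), (560,255) and (197,212). The label roll is approaching the gate. I'll measure the remaining angle from the peg tops.

```bash
cat > m.py <<'E'
from h import *
C0=np.array([.5279,-.0107])
def pegs(im,guess):
    g=im.max(2).astype(np.uint8);out=[]
    for x,y in guess:
        k=cv2.resize(g[y-8:y+14,x-9:x+10],None,fx=4,fy=4,interpolation=cv2.INTER_CUBIC)
        m=(k<95).astype(np.uint8);n,l,s,ce=cv2.connectedComponentsWithStats(m)
        i=l[8*4+12,9*4+2] or 1+np.argmax(s[1:,4])
        out.append((x-9+(s[i,0]+s[i,2]/2)/4-.5,y-8+s[i,1]/4+1.2))
    return np.array(out)
def ang(c,guess):
    W=cast(c,pegs(c['image'],guess),.082)[:,:2];d=W-C0
    print('phi',(np.degrees(np.arctan2(d[:,1],d[:,0]))).round(2),'r',np.hypot(*d.T).round(4))
E
python3 - <<'E'
from m import *
c=arm.get_image('scene')
a=cv2.imread('pics/scene0.png');a=cv2.resize(a,(512,384),interpolation=cv2.INTER_AREA)
ang(dict(c,image=a),[(243,151),(198,179),(290,178),(246,211)])
ang(c,[(251,151),(290,184),(236,211),(199,174)])
E
```

```text
phi [ -29.54   61.23 -119.87  149.45] r [0.1516 0.1563 0.1542 0.1574]
phi [ -41.27 -131.91  138.2    49.18] r [0.1524 0.1538 0.1523 0.1485]
```

To row units: -0.008 m is -0.16, -0.0064 m is -0.128, -0.05 rad / 3.1416 = -0.0159.

```bash

echo '[[-0.006, -0.16, 0, -0.0159, 0], [-0.006, -0.16, 0, -0.0159, 0], [-0.006, -0.128, 0, -0.0127, 0], [-0.004, -0.096, 0, -0.0095, 0], [-0.004, -0.064, 0, -0.0064, 0], [0, 0, 0, 0, 0], [0, 0, 0, 0, 0]]' > rows.txt && python3 nudge.py rows.txt | tail -6
python3 - <<'E'
from m import *
st()
c=arm.get_image('scene')
ang(c,[(244,151),(290,179),(245,211),(198,178)])
cv2.imwrite('pics/s6.png',cv2.resize(c['image'][120:260,150:340],(760,560),interpolation=cv2.INTER_CUBIC))
E
```

```text
clock: 11.7
position: [0.4165, 0.0852, 0.0607]
ee_rot: [1.058, 2.958, -0.001]
force: [0.1, 0.4, -0.2]
width: 0.003
gripper_force: 0.4
t 11.70 pos [0.4165 0.0852 0.0607] xang 140.6 stand xy [-0.0924  0.1277] r 0.1576 phi 125.9 F [ 0.1  0.4 -0.2] w 0.00
phi [ -31.96 -121.33  149.06   59.34] r [0.1967 0.153  0.153  0.1548]
```

To row units: -0.0015 m is -0.03, -0.0012 m is -0.024, -0.01 rad / 3.1416 = -0.0032.

```bash

echo '[[0, -0.03, 0, -0.0032, 0], [0, -0.024, 0, -0.0022, 0], [0, 0, 0, 0, 0], [0, 0, 0, 0, 0]]' > rows.txt && python3 nudge.py rows.txt | tail -6
python3 - <<'E'
from m import *
st()
for i in range(2):
  c=arm.get_image('scene')
  ang(c,[(243,151),(290,178),(246,211),(198,179)])
E
```

```text
clock: 12.15
position: [0.4148, 0.0833, 0.0607]
ee_rot: [1.031, 2.967, 0.0]
force: [2.1, 1.2, 1.0]
width: 0.001
gripper_force: 1.1
t 12.15 pos [0.4148 0.0833 0.0607] xang 141.7 stand xy [-0.0945  0.1263] r 0.1577 phi 126.8 F [2.1 1.2 1. ] w 0.00
phi [ -30.87 -120.84  150.07   59.82] r [0.1967 0.1527 0.1531 0.1547]
phi [ -30.87 -120.84  149.93   59.82] r [0.1967 0.1527 0.1531 0.1547]
```

To row units: -0.045 m is -0.9, -0.01 m is -0.2, 0.128 rad / 3.1416 = 0.0407.

```bash

echo '[[0, 0.12, 0, 0, 0], [0, 0.08, -0.2, 0, 0], [0, 0, -0.9, 0, 0], [0, 0, -0.9, 0, 0], [0, 0, -0.9, 0.0407, 0], [0, 0, -0.9, 0.0407, 0], [0, 0, -0.9, 0.0407, 0], [0, 0, -0.2, 0.0407, 0], [0, 0, 0, 0.0407, 0], [0, 0, 0, 0, 0]]' > rows.txt && python3 nudge.py rows.txt | tail -6
python3 - <<'E'
from h import *
p,M,a=st();print(M.T@(np.array([.4663,.18,.3065])-p),a-105.3)
E
```

```text
clock: 13.25
position: [0.4207, 0.0916, 0.3067]
ee_rot: [1.914, 2.49, 0.0]
force: [0.1, -0.7, 0.7]
width: 0.008
gripper_force: 0.0
t 13.25 pos [0.4207 0.0916 0.3067] xang 104.9 stand xy [-0.0867  0.1328] r 0.1586 phi 123.1 F [ 0.1 -0.7  0.7] w 0.01
[0.073647   0.06683844 0.00015971] -0.37779777479926224
```

To row units: 0.037 m is 0.74, 0.034 m is 0.68, -0.006 rad / 3.1416 = -0.0019.

```bash

echo '[[0.74, 0.66, 0, 0, 0], [0.74, 0.68, 0, -0.0019, 0], [0, 0, 0, 0, 0], [0, 0, 0, 0, 0]]' > rows.txt && python3 nudge.py rows.txt | tail -6
python3 - <<'E'
from h import *
st()
c=arm.get_image('wrist')
cv2.imwrite('pics/w2.png',cv2.resize(c['image'],(768,576)))
a=cv2.imread('pics/w1.png')[180:380,260:540];b=cv2.imread('pics/w2.png')[180:380,260:540]
f=lambda k:cv2.resize(k,None,fx=2.0,fy=1.45*1,interpolation=cv2.INTER_CUBIC)
cv2.imwrite('pics/cmp.png',np.vstack([f(a),f(b)]))
E
```

```text
clock: 13.65
position: [0.4654, 0.1818, 0.3051]
ee_rot: [-1.893, -2.504, 0.001]
force: [0.0, -0.1, -0.5]
width: 0.006
gripper_force: 0.0
t 13.65 pos [0.4654 0.1818 0.3051] xang 105.8 stand xy [-0.0201  0.2082] r 0.2092 phi 95.5 F [ 0.  -0.1 -0.5] w 0.01
```

View pics/cmp.png

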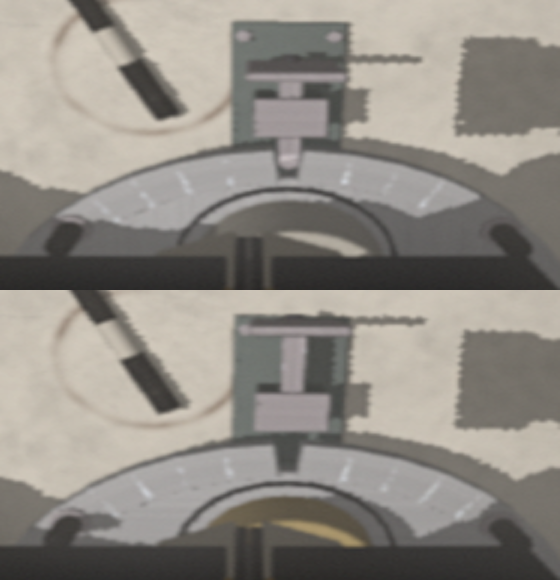

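Top row is locked, bottom is now. The notch is at x≈288 in both and the guide's centre is about 291, so it lines up to about 1 mm. Next I go outside the plate and push it home.

To row units: 0.04 m is 0.8, 0.03 m is 0.6, 0.01 rad / 3.1416 = 0.0032.

```bash

echo '[[0.8, 0.2, 0, 0.0032, 0], [0.8, 0.16, 0, 0, 0], [0, 0, 0.8, 0, 0], [0, 0, 0.8, 0, 0], [0, 0, 0.8, 0, 0], [0, 0, 0.8, 0, 0], [0, 0, 0.8, 0, 0], [0, 0, 0.6, 0, 0], [0, 0, 0.2, 0, 0], [0, 0, 0, 0, 0]]' > rows.txt && python3 nudge.py rows.txt | tail -6
python3 -c "
from h import *
need(0,.24,.065,90)"
```

```text
clock: 14.7
position: [0.4628, 0.2598, 0.0652]
ee_rot: [-1.918, -2.488, 0.004]
force: [-0.6, -0.2, 0.1]
width: 0.002
gripper_force: 0.0
t 14.70 pos [0.4628 0.2598 0.0652] xang 104.7 stand xy [-0.0023  0.2842] r 0.2843 phi 90.5 F [-0.6 -0.2  0.1] w 0.00
tool delta now [-0.0442  0.0025  0.0002] turn -0.006
```

```bash

echo '[[-0.12, 0, 0, 0, 0], [-0.12, 0, 0, 0, 0], [-0.08, 0, 0, 0, 0], [-0.08, 0, 0, 0, 0], [-0.08, 0, 0, 0, 0], [0, 0, 0, 0, 0]]' > rows.txt && python3 nudge.py rows.txt | egrep 'pos|^force'
echo '[[-0.08, 0, 0, 0, 0], [-0.08, 0, 0, 0, 0], [-0.06, 0, 0, 0, 0], [-0.06, 0, 0, 0, 0], [0, 0, 0, 0, 0]]' > rows.txt && python3 nudge.py rows.txt | egrep 'pos|^force'
echo '[[-0.06, 0, 0, 0, 0], [-0.06, 0, 0, 0, 0], [0, 0, 0, 0, 0]]' > rows.txt && python3 nudge.py rows.txt | egrep 'pos|^force'
python3 -c "
from h import *
st()"
```

```text
position: [0.4694, 0.2383, 0.066]
force: [0.5, -0.3, 0.5]
position: [0.4729, 0.2243, 0.0656]
force: [-0.5, 0.6, 0.4]
position: [0.4743, 0.2184, 0.0656]
force: [0.4, 3.0, -0.2]
t 16.10 pos [0.4743 0.2184 0.0656] xang 104.7 stand xy [-0.0019  0.2413] r 0.2413 phi 90.4 F [ 0.4  3.  -0.2] w 0.01
```

To row units: -0.003 m is -0.06, -0.002 m is -0.04.

```bash

for i in 1; do echo '[[-0.06, 0, 0, 0, 0], [-0.04, 0, 0, 0, 0], [0, 0, 0, 0, 0]]' > rows.txt && python3 nudge.py rows.txt | egrep 'pos|^force'; done
echo '[[-0.06, 0, 0, 0, 0], [0, 0, 0, 0, 0]]' > rows.txt && python3 nudge.py rows.txt | egrep 'pos|^force'
echo '[[-0.06, 0, 0, 0, 0], [0, 0, 0, 0, 0]]' > rows.txt && python3 nudge.py rows.txt | egrep 'pos|^force'
python3 -c "
from h import *
st()"
```

```text
position: [0.4745, 0.2176, 0.0658]
force: [-2.1, 13.7, -5.4]
position: [0.4744, 0.2176, 0.066]
force: [-3.8, 22.3, -11.5]
position: [0.4745, 0.2175, 0.0662]
force: [-5.9, 30.8, -14.9]
t 16.80 pos [0.4745 0.2175 0.0662] xang 105.1 stand xy [-0.002   0.2404] r 0.2404 phi 90.5 F [ -5.9  30.8 -14.9] w 0.01
```

To row units: -0.045 m is -0.9, -0.038 m is -0.76.

```bash

echo '[[0.3, 0, 0, 0, 0], [0.4, 0, 0, 0, 0], [0.2, 0, -0.2, 0, 0], [0, 0, -0.9, 0, 0], [0, 0, -0.9, 0, 0], [0, 0, -0.9, 0, 0], [0, 0, -0.9, 0, 0], [0, 0, -0.9, 0, 0], [-0.76, -0.18, 0, 0, 0], [-0.76, -0.18, 0, 0, 0]]' > rows.txt && python3 nudge.py rows.txt | tail -6
echo '[[0, 0, 0, 0, 0], [0, 0, 0, 0, 0]]' > rows.txt && python3 nudge.py rows.txt>/dev/null
python3 - <<'E'
from h import *
st()
c=arm.get_image('wrist')
cv2.imwrite('pics/w3.png',cv2.resize(c['image'],(768,576)))
a=cv2.imread('pics/w1.png')[150:360,260:540];b=cv2.imread('pics/w3.png')[150:360,260:540]
f=lambda k:cv2.resize(k,None,fx=1.4,fy=1.4,interpolation=cv2.INTER_CUBIC)
s=arm.get_image('scene')['image'][130:250,160:330]
cv2.imwrite('pics/cmp2.png',np.hstack([np.vstack([f(a),f(b)]),cv2.resize(s,(400,588))]))
E
```

```text
clock: 17.8
position: [0.4673, 0.1739, 0.3026]
ee_rot: [1.913, 2.49, 0.002]
force: [0.6, -0.5, -0.6]
width: 0.003
gripper_force: 0.0
t 18.00 pos [0.4675 0.1721 0.301 ] xang 104.6 stand xy [-0.0206  0.1984] r 0.1994 phi 95.9 F [-0.1  0.5  0.1] w 0.00
```

View pics/cmp2.png

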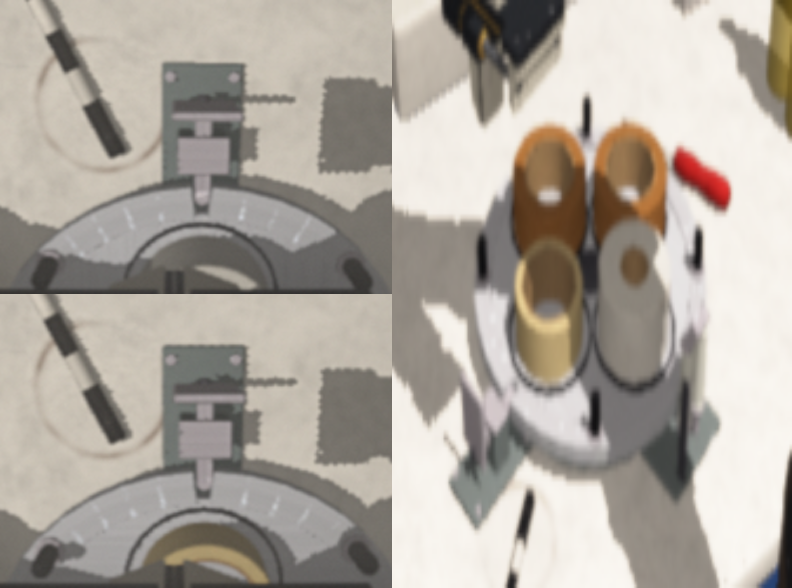

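The lower-left panel shows the nose in the notch. The plate-to-guide gap is 23 px against 22 px when it was locked at the start. The scene panel shows the label roll at the gate, with all rolls flat in their nests.

```bash
python3 -c "
from cell import arm
print(arm.sign_off())"
```

```text
the job is handed in; nothing more can be done
None
```

The label roll stands at the gate and the bolt is pushed home with its nose in the notch; the job is handed in at about 18 s, and the hand-in returned no verdict.

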